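Lock a mixing pot's lid ring with the pin spanner

TASK

Lock the lid of the metal mixing pot: take the orange-handled pin spanner from its rest, put both its prongs fully into the two holes of the blue lock ring, and turn the ring with it clockwise (seen from above) to its stop, where the red mark meets the green one. Then put the spanner back on its rest as you found it, astride the black block. Turn the ring with the spanner only, never with the gripper itself, and leave the two tubs and the loose tub lid where they are.

Things in the scene. Friction and masses are not known exactly. Their poses are not given: they have to be found in the camera images.
- spanner: Pin spanner, 0.35 kg (varies), loose, starting on its rest. A light metal yoke bar 114 (x) x 30 (y) x 12 mm (z), with an upright orange grip block on its middle, 64 (x) x 20 (y) x 48 mm high, to be pinched across its 20 mm (y), and two steel prongs pointing down. Origin: centre of the yoke's underside; x along the yoke, z up. The grip block spans z = 12 to 60 mm.
- prong_a (a point): Tip of the spanner's prong at x = +40 mm, z = -14 mm in the spanner's frame. Each prong is 9 mm in diameter and 14 mm long, tapered over its last 4 mm to 5 mm.
- prong_b (a point): Tip of the other prong, at x = -40 mm, z = -14 mm in the spanner's frame.
- spanner_rest: Spanner rest fixed to the bench: grey base 150 (x) x 90 (y) x 8 mm with a black rubber block on its middle, 56 (x) x 70 (y) mm, whose top is 36 mm above the bench. Origin: centre of the base's underside, on the bench; z up. At home the yoke lies flat on the block along the rest's x (either way round), a prong hanging down beyond each end of the block (7.5 mm of play either way): the spanner's origin is 36 mm above the rest's.
- ring_center (a point): Centre of the lock ring's flat top face, on its turning axis, 106 mm above the bench. The frame turns with the ring: x through both holes, z up. The ring is blue, 132 mm across, with a red mark on its rim at its +y. The white lid in the middle, 48 mm across, lies 6 mm below the top face.
- pot: Light metal mixing pot fixed to the bench, 168 mm across at its flange, whose top is 80 mm above the bench. Origin: centre of its underside, on the bench; z up. On the flange, beside the ring's rim, a yellow mark at the pot's +y (ring open) and a green one 1.0 rad clockwise from it (ring locked).
- hole_a (a point): Mouth centre of the ring's hole at x = +40 mm in the ring's frame. Both holes are 13 mm in diameter with a 2 mm chamfer and 18 mm deep, so the yoke comes to lie on the ring's top face when the prongs are fully in. The spanner fits either way round.
- hole_b (a point): Mouth centre of the other hole, at x = -40 mm in the ring's frame. Round each hole is a light metal pad 28 mm wide, running from 26 to 62 mm from the axis; the pads' tops are the ring's top face, the blue between lies 1 to 2 mm lower.
- lock_ring (a joint): Turn of the lock ring in rad: 0 open (red mark at yellow), growing clockwise seen from above, 1.0 locked at a hard stop (red mark at green). Dry friction of about 0.25 N m; it stays where it is left.
- full_tub: White lidded sample tub, 102 mm across, 70 mm high, loose; a bystander. Origin at the centre of its underside.
- empty_tub: Clear open tub, 100 mm across, 65 mm high, loose; a bystander. Origin at the centre of its underside.
- tub_lid: Grey tub lid lying flat, 104 mm across, 10 mm thick, loose; a bystander. Origin at the centre of its underside.

How it is judged:
On the way, in this order (a step that is already met when the one before it is completed fails the run):
1. both prongs are in the ring's holes (tips at least 7 mm below the ring's top face, spanner within 6 mm of its axis) while the ring is still open (joint below 0.5 rad) (horizontal distance between spanner and ring_center below 0.006 m and z of each of prong_a, prong_b in the frame of ring_center below -0.007 m and value of joint lock_ring below 0.5 rad), for 0.1 s.
2. the ring is turned to its stop (joint above 0.94 rad) with both prongs still in its holes (horizontal distance between spanner and ring_center below 0.006 m and z of each of prong_a, prong_b in the frame of ring_center below -0.007 m and value of joint lock_ring above 0.94 rad), for 0.1 s.
At the end, for the whole second after the job is handed in: The ring is at its stop (joint above 0.94 rad of 1.0) and the spanner lies at rest on its rest, upright within 0.1 rad, its origin 36 +/- 4 mm above the rest's and within 14 mm along and 28 mm across, in line with the rest's x within 0.35 rad (value of joint lock_ring above 0.94 rad and z of spanner in the frame of spanner_rest between 0.032 and 0.04 m and x of spanner in the frame of spanner_rest between -0.014 and 0.014 m and y of spanner in the frame of spanner_rest between -0.028 and 0.028 m and angle between the x axis of spanner and the x axis of spanner_rest, either way round below 0.35 rad and angle between spanner's own z axis and vertical below 0.1 rad and linear speed of spanner below 0.02 m/s); the robot touches nothing.
It fails at once if the gripper or arm pushes on the lock ring itself (over 3 N) (contact force between any of the arm, the fingers and lock_ring above 3 N).
It fails at once if the full tub is moved over 20 mm or tipped (distance of full_tub from where it was at the start of the episode above 0.02 m or angle between full_tub's own z axis and vertical above 0.3 rad).
It fails at once if the empty tub is moved over 20 mm or tipped (distance of empty_tub from where it was at the start of the episode above 0.02 m or angle between empty_tub's own z axis and vertical above 0.3 rad).
It fails at once if the tub lid is moved over 20 mm or tipped (distance of tub_lid from where it was at the start of the episode above 0.02 m or angle between tub_lid's own z axis and vertical above 0.3 rad).
It also fails if it takes over 51 s, if anything falls off the work surface, if the arm or the gripper's body presses on something with over 40 N, if the wrist force passes 120 N, or if a joint passes its speed limit or range.

ROBOT

A 6-joint arm with a two-finger parallel gripper is mounted at the origin on the work surface. World frame = base frame: x ahead of the robot, y to its left, z up, the work surface at z = 0. Lengths are in m, angles in rad, forces in N, time in s.
With the tool pointing down it reaches from about 0.275 to 0.725 m from the base axis. Payload 5.6 kg.
Tool frame: the origin (TCP) lies on the centre line of the jaws, within the pads' length; the fingertips stand 19 mm ahead of it and the grasp point (between the pads) is the TCP (tips_ahead is the distance from the TCP to the fingertips, in m); y points along the fingers, x is the direction in which the jaws open and shut, and the axes are right-handed (so a half turn about y gives the same grasp; the last joint's range is limited). The gripper opens to 85 mm and grips with 20 to 120 N. Pads are 22 mm wide; open, the fingers measure 114 mm over their backs; the gripper's body (76 mm by 85 mm) begins 54 mm behind the grasp point. The pads swing forward as they close: fully open they stand 13 mm farther back than shut.
Start: joints at [1.536, 0.255, 0.108, 0, -1.424, -0.285], TCP at [0.173, 0.522, 0.25] pointing down, gripper open.
Joint ranges: [-2.95, 2.95], [-1.21, 1.97], [-1.09, 1.5], [-2.87, 1.71], [-2.94, -0.07], [-3.05, 3.05]. Speed limits (rad/s): [2.57, 2.57, 3.14, 3.14, 3.14, 3.14].

INTERFACE

Orientations are given as a unit quaternion [x, y, z, w].
In Python, from bench import read_state, grab_frame, finish_job, tips_ahead gives the robot as it stands. The module is installed in compiled form; this text tells all that it offers.
- The arm moves only by the tool drive_tool, never from a script. Its argument "motion" is a list of rows, each a list of 2 entries, a list of its own where there are three numbers: the shift along the tool's x, y, z in cm, then the turn about the tool's y in rad. In form: [[[dx, dy, dz], turn], ...]. A call has 1 to 10 rows; each row shifts and turns the pose as measured when the row begins, along the tool's axes as they then stand; what a row does not reach is not made up. A row lasts 1/10 s, in which the tool goes at most 50 mm and 8.59 degrees, less where a joint would pass 70% of its speed; a pose out of reach is approached as far as the arm can. A call is refused whole if a number of a shift passes 5 or a number of a turn 0.15, either way. A call with a gripper value outside its range is refused whole. "jaw" is the finger opening in cm, from 0 to 8.54, set as the call begins (left out, the last holds). The fingers move at their own pace and stop on an object; "squeeze" is the grip in N (left out, the last holds). Time passes only in rows, so rows that do not move let the fingers close. It gives the time, the measured TCP pose, the force and the opening at its end, in the units of the state.
- read_state(): the state, without advancing time (a new reading comes with each control period).
- grab_frame(name): name is "scene" or "top"; returns a dict with "pixels" (400x640x3 uint8, blue, green, red), "camera_matrix" (3x3 intrinsics, pixels), "R" (3x3) and "t" (3): a world point X has camera coordinates R X + t. Camera axes: x right, y down, z forward; pixel columns grow to the right and rows downward; lengths in m; the calibration is good to about 2 mm. A picture is of the moment at which its call begins. There is no depth.
- finish_job(): hands the job in, once; it reports no verdict.
The state is a dict: "clock": time; "joints": joint angles; "joint_vel": joint speeds; "effort": joint torques, N m; "ee_pos": TCP position; "tcp_rot": TCP orientation; "wrist_force": force on the tool from outside, world axes, zero at the start; "torque": the same for the moment, N m; "width": finger opening in m.
Only numpy, scipy, OpenCV 4.12 (cv2) and the standard library are available. Lean on these libraries where they do the work, as an engineer would, in place of code of your own. Each camera call takes 0.05 s, during which the arm holds its last target.

## Working session

There is one attempt and no reset: what is moved stays moved. The work goes in short steps, Python scripts to look and compute and a tool call to move; the robot and the scene stay as the last step left them, time stands still between calls to the robot, and variables do not carry over. Pictures are saved under pics/ and viewed, and the job is handed in when it is done.

Besides the shell and the picture viewer there is one more tool, called after ">>>" by a JSON object that holds its "name" and its "arguments", one argument or row to a line. drive_tool: Moves the arm, as the interface text tells. Its arguments: {"type":"object","properties":{"motion":{"type":"array"},"jaw":{"type":"number"},"squeeze":{"type":"number"}},"required":["motion"]}

```bash
mkdir -p pics
python3 - <<'E'
from bench import *
import cv2
s=read_state(); print({k:np.round(v,3).tolist() if not isinstance(v,(int,float)) else v for k,v in s.items()} if 0 else s)
for n in ("scene","top"):
    f=grab_frame(n); cv2.imwrite(f"pics/{n}0.png",f["pixels"]); print(n,f["camera_matrix"],f["R"],f["t"])
E
```

```text
{'clock': 0.0, 'joints': array([ 1.53560704e+00,  2.55749268e-01,  1.07002876e-01, -4.51869937e-04,
       -1.42389075e+00, -2.84624552e-01]), 'joint_vel': array([ 0.00041048, -0.00076271, -0.00029833, -0.00215302,  0.00073579,
        0.00030715]), 'effort': array([ 1.00442307e-04, -3.86629415e+01,  2.37944949e+01,  5.36486819e+00,
       -5.97904116e-03,  5.44262406e-06]), 'ee_pos': array([0.17270802, 0.52170073, 0.24939739]), 'tcp_rot': array([ 0.41451279, -0.57283082,  0.57366464, -0.41346449]), 'wrist_force': array([ 0.00048143, -0.29299383,  0.1737299 ]), 'torque': array([-2.64340323e-03, -1.20050976e-02,  6.95014528e-05]), 'width': 0.0854851939934945}
scene [[403.91688242   0.         319.73385652]
 [  0.         403.91688242 197.31006054]
 [  0.           0.           1.        ]] [[-0.6792679   0.73374384  0.01466637]
 [ 0.55359575  0.52540968 -0.64612415]
 [-0.48179547 -0.43077215 -0.7630914 ]] [ 0.41797317 -0.2906531   1.59519585]
top [[378.31393987   0.         318.289895  ]
 [  0.         378.31393987 203.49924731]
 [  0.           0.           1.        ]] [[-0.01647862 -0.99946543 -0.02823657]
 [-0.99519489  0.01912119 -0.09602874]
 [ 0.09651733  0.02651847 -0.99497798]] [0.02241521 0.63075453 1.13901575]
```

View pics/scene0.png

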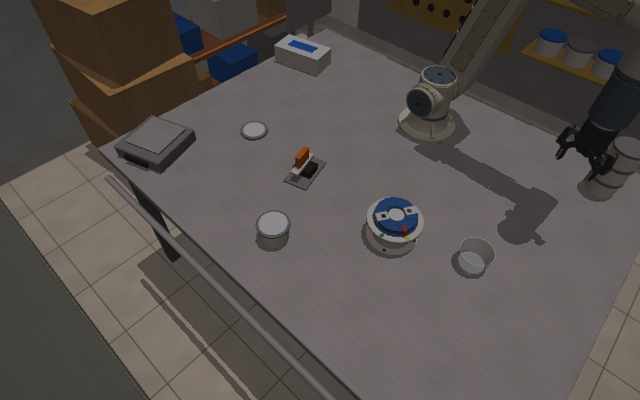

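View pics/top0.png

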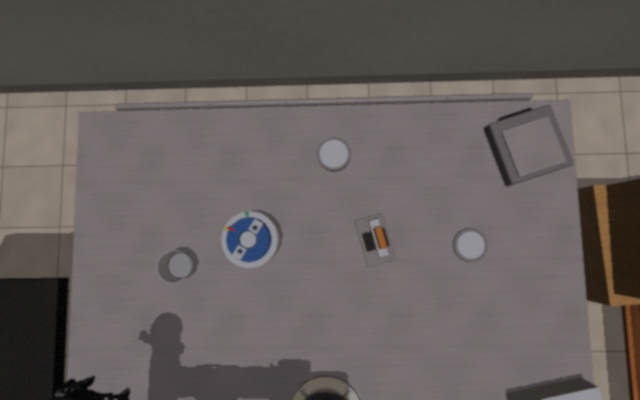

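Scene picture: pot near (395,215), spanner near (304,160). Top picture: pot (249,240), spanner/rest (376,240), with tubs at (334,154) and (178,265) and the lid at (470,245). I'll enlarge these.

Run:
```python
import cv2,numpy as np
t=cv2.imread("pics/top0.png"); s=cv2.imread("pics/scene0.png")
def c(i,x,y,w,h,k): return cv2.resize(i[y:y+h,x:x+w],None,fx=k,fy=k,interpolation=cv2.INTER_CUBIC)
cv2.imwrite("pics/c1.png",np.hstack([c(t,345,205,60,70,8)[:560,:400*1],c(t,210,205,50,70,8)*0+0][:1]))
cv2.imwrite("pics/cA.png",c(t,345,205,60,66,9)); cv2.imwrite("pics/cB.png",c(t,215,205,70,66,9))
cv2.imwrite("pics/cC.png",c(s,275,140,60,54,11)); cv2.imwrite("pics/cD.png",c(s,358,190,72,54,11))
```

```text
(no output)
```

View pics/cA.png

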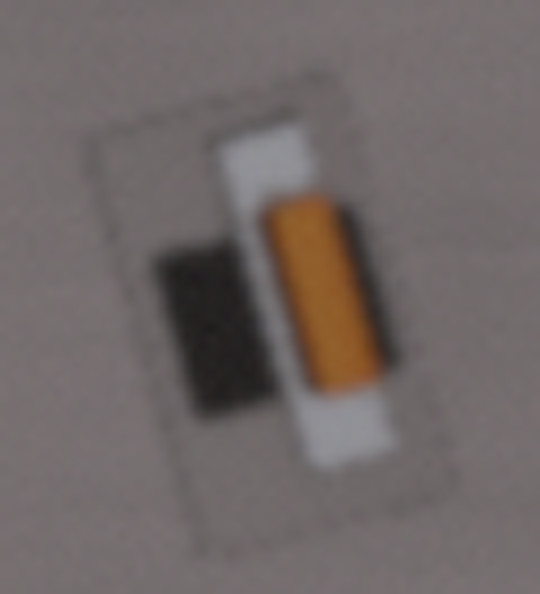

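View pics/cB.png

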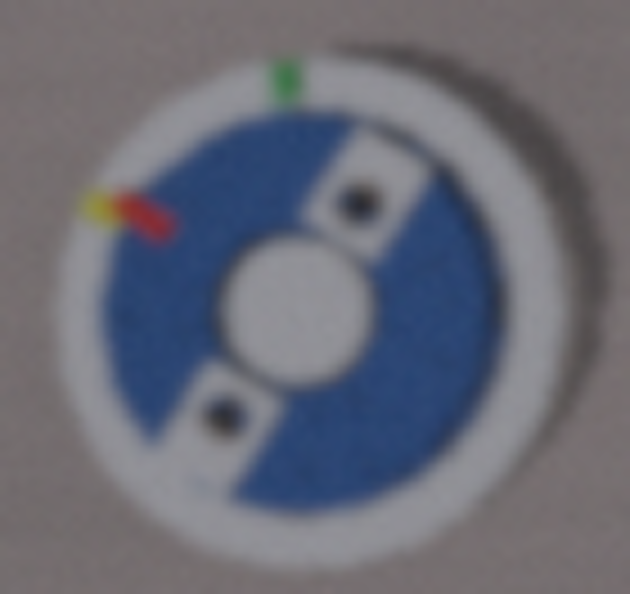

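View pics/cC.png

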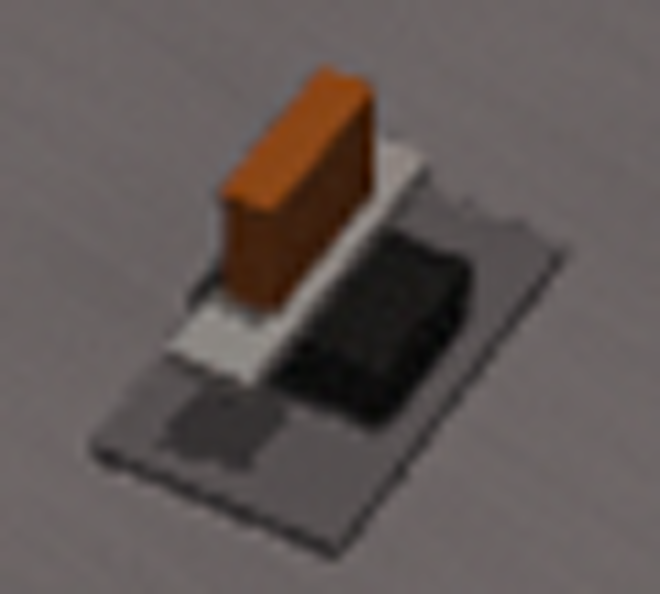

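View pics/cD.png

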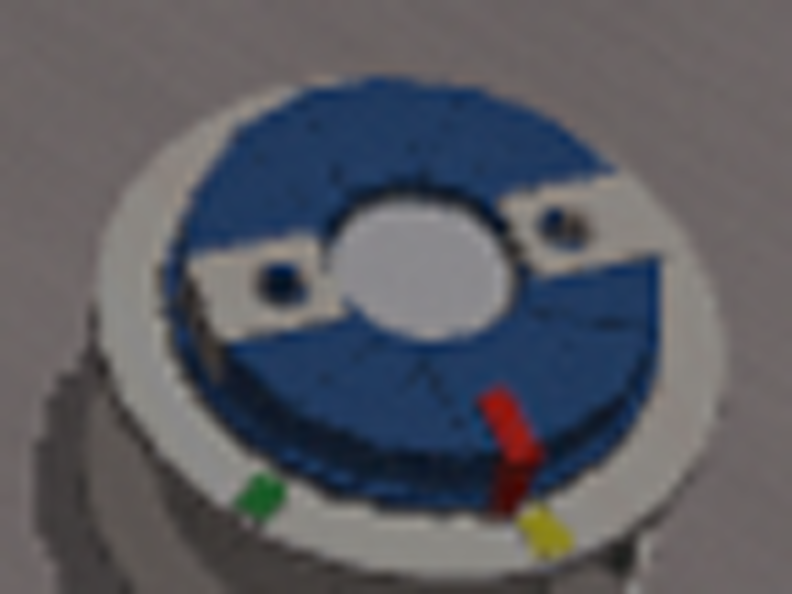

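```bash
cat > h.py <<'E'
import numpy as np,cv2
from bench import *
CAM={"scene":None,"top":None}
K={"scene":np.array([[403.91688242,0,319.73385652],[0,403.91688242,197.31006054],[0,0,1]]),"top":np.array([[378.31393987,0,318.289895],[0,378.31393987,203.49924731],[0,0,1]])}
R={"scene":np.array([[-0.6792679,0.73374384,0.01466637],[0.55359575,0.52540968,-0.64612415],[-0.48179547,-0.43077215,-0.7630914]]),"top":np.array([[-0.01647862,-0.99946543,-0.02823657],[-0.99519489,0.01912119,-0.09602874],[0.09651733,0.02651847,-0.99497798]])}
t={"scene":np.array([0.41797317,-0.2906531,1.59519585]),"top":np.array([0.02241521,0.63075453,1.13901575])}
def back(c,p,z):
    d=R[c].T@np.linalg.inv(K[c])@np.array([p[0],p[1],1.]); o=-R[c].T@t[c]
    return (o+d*(z-o[2])/d[2])
def proj(c,X):
    q=K[c]@(R[c]@np.asarray(X,float)+t[c]); return q[:2]/q[2]
def cr(p,x0,y0,k): return (x0+(p[0]+.5)/k-.5,y0+(p[1]+.5)/k-.5)
E
python3 - <<'E'
from h import *
A=lambda p:cr(p,345,205,9);B=lambda p:cr(p,215,205,9);C=lambda p:cr(p,275,140,11);D=lambda p:cr(p,358,190,11)
def quad(n,c,f,P,z):
    W=np.array([back(c,f(p),z)[:2] for p in P]); 
    u=(W[1]+W[2]-W[0]-W[3]); v=(W[2]+W[3]-W[0]-W[1])
    print(n,c,np.round(W.mean(0)*1e3,1),"len",np.round([np.linalg.norm(u)*500,np.linalg.norm(v)*500],1),"ang",np.round([np.arctan2(u[1],u[0]),np.arctan2(v[1],v[0])],3))
quad("grip","top",A,[(268,210),(330,198),(385,378),(320,392)],.096)
quad("grip","scene",C,[(325,68),(372,92),(268,210),(222,190)],.096)
quad("yoke","top",A,[(222,150),(302,125),(395,445),(315,468)],.048)
quad("rest","top",A,[(88,135),(340,70),(460,500),(205,555)],.008)
def pair(c,P,z):
    W=[back(c,p,z)[:2] for p in P]; d=W[1]-W[0]
    print("ring",c,np.round((W[0]+W[1])*500,1),np.linalg.norm(d),np.arctan2(d[1],d[0]))
pair("top",[B((360,203)),B((224,415))],.106)
pair("scene",[D((565,228)),D((281,284))],.106)
print("lid",back("top",B((298,311)),.100),back("scene",D((420,268)),.1))
for c in ("top","scene"):
    im=grab_frame(c)["pixels"]; hsv=cv2.cvtColor(im,cv2.COLOR_BGR2HSV)
    m=cv2.inRange(hsv,(105,120,50),(125,255,255)); 
    x0,y0,x1,y1=(215,205,285,275) if c=="top" else (355,185,430,250)
    pts=cv2.findNonZero(m[y0:y1,x0:x1]); h=cv2.convexHull(pts).reshape(-1,2)+[x0,y0]
    W=np.array([back(c,p,.105)[:2] for p in h])
    Am=np.c_[W,np.ones(len(W))]; s=np.linalg.lstsq(Am,(W**2).sum(1),rcond=None)[0]
    print("circ",c,s[:2]/2,np.sqrt(s[2]+(s[:2]**2).sum()/4))
    for n,lo,hi,z in (("red",(0,150,60),(4,255,255),.106),("red2",(172,150,60),(180,255,255),.106),("grn",(50,100,40),(75,255,255),.08),("yel",(22,130,60),(35,255,255),.08)):
        m=cv2.inRange(hsv,lo,hi)[y0:y1,x0:x1]; ys,xs=np.nonzero(m)
        if len(xs): print(n,c,len(xs),back(c,(xs.mean()+x0,ys.mean()+y0),z)[:2])
print(tips_ahead if not callable(tips_ahead) else tips_ahead())
from scipy.spatial.transform import Rotation as Ro
print(Ro.from_quat(read_state()["tcp_rot"]).as_matrix().round(3))
E
```

```text
grip top [ 523.6 -168.9] len [20.7 59.9] ang [-1.386 -2.885]
grip scene [ 525.4 -167.3] len [17.1 60.6] ang [1.736 0.235]
yoke top [ 523.3 -169.6] len [ 27.9 110.1] ang [-1.297 -2.889]
rest top [ 517.7 -162.4] len [ 90.  151.3] ang [-1.356 -2.899]
ring top [525.4 216.2] 0.07985428556655187 2.5630452543752495
ring scene [525.2 215.4] 0.07968871805502606 -0.575731531193923
lid [0.52463793 0.21563787 0.1       ] [0.5247597  0.21503786 0.1       ]
circ top [0.52444032 0.21317613] 0.06104463882394409
red top 1 [0.55751021 0.26869933]
red2 top 6 [0.55500221 0.26285984]
grn top 2 [0.60056512 0.22503477]
yel top 2 [0.56008537 0.28455274]
circ scene [0.53332424 0.21967388] 0.06689934325355422
red scene 18 [0.55905953 0.26762011]
red2 scene 8 [0.56151039 0.26835247]
grn scene 10 [0.59886106 0.2231105 ]
yel scene 13 [0.55769843 0.28242984]
0.019
[[-0.314 -0.     0.949]
 [-0.949 -0.001 -0.314]
 [ 0.001 -1.     0.   ]]
```

Spanner measured at about (524,-168) mm with heading 0.244. Ring at about (525,216) mm with hole line at -0.577. I'll make a planner helper that prints row numbers.

```bash
cat >> h.py <<'E'
from scipy.spatial.transform import Rotation as Ro
def pose():
    s=read_state(); M=Ro.from_quat(s["tcp_rot"]).as_matrix(); return np.array(s["ee_pos"]),M,s
def plan(tgt,h,n=10,lim=.045,tl=.14):
    """h = spanner heading (tool x heading + pi/2)"""
    p,M,s=pose(); p=p.copy()
    h0=np.arctan2(M[1,0],M[0,0])+np.pi/2
    print("now",p.round(4),"head",round(float((h0+np.pi)%(2*np.pi)-np.pi),4),"tilt y",M[:,1].round(4),"F",s["wrist_force"].round(1),"T",s["torque"].round(2),"w",round(s["width"],4),"t",s["clock"],"j",s["joints"].round(2))
    d=np.array(tgt)-p; dh=(h-h0+np.pi)%(2*np.pi)-np.pi
    rows=[]
    N=max(int(np.ceil(np.linalg.norm(d)/lim)),int(np.ceil(abs(dh)/tl)),1)
    Mc=M
    for i in range(N):
        l=Mc.T@(d/N)*100; tr=-dh/N
        rows.append([[round(float(x),2) for x in l],round(float(tr),3)])
        Mc=Mc@Ro.from_rotvec([0,tr,0]).as_matrix()
    print(N,"rows"); 
    for i in range(0,N,10): print(str(rows[i:i+10]).replace(" ",""))
E
python3 -c "
from h import *
plan([.524,-.168,.20],.244)"
```

```text
now [0.1728 0.5219 0.2498] head -0.3198 tilt y [-3.0e-04 -1.1e-03 -1.0e+00] F [ 0.1 -0.1 -0.8] T [ 0.04  0.   -0.01] w 0.0857 t 0.2 j [ 1.54  0.26  0.11 -0.   -1.42 -0.28]
18 rows
[[[3.02,0.28,3.06],-0.031],[[3.12,0.28,2.96],-0.031],[[3.21,0.28,2.86],-0.031],[[3.3,0.28,2.76],-0.031],[[3.38,0.28,2.66],-0.031],[[3.46,0.28,2.55],-0.031],[[3.54,0.28,2.44],-0.031],[[3.62,0.28,2.33],-0.031],[[3.69,0.28,2.21],-0.031],[[3.76,0.28,2.1],-0.031]]
[[[3.82,0.28,1.98],-0.031],[[3.88,0.28,1.86],-0.031],[[3.94,0.28,1.73],-0.031],[[3.99,0.28,1.61],-0.031],[[4.04,0.28,1.48],-0.031],[[4.08,0.28,1.36],-0.031],[[4.12,0.28,1.23],-0.031],[[4.16,0.28,1.1],-0.031]]
```

>>> {"name": "drive_tool", "arguments": {
  "motion": [
    [[3.0,0.1,3.1],-0.03],
    [[3.1,0.1,3.0],-0.03],
    [[3.2,0.2,2.9],-0.03],
    [[3.3,0.2,2.8],-0.03],
    [[3.4,0.3,2.7],-0.03],
    [[3.5,0.3,2.5],-0.03],
    [[3.5,0.3,2.4],-0.03],
    [[3.6,0.3,2.3],-0.03],
    [[3.7,0.3,2.2],-0.03],
    [[3.8,0.3,2.1],-0.03]
  ],
  "jaw": 6,
  "squeeze": 60
}}

```text
clock: 1.2
ee_pos: [0.372, 0.1269, 0.2237]
tcp_rot: [0.501, -0.499, 0.5, -0.5]
wrist_force: [1.2, 0.6, 0.2]
width: 0.0597
```

```bash
python3 -c "
from h import *
plan([.524,-.168,.20],.244)"
```

```text
now [0.372  0.1269 0.2237] head 0.0016 tilt y [ 4.0e-04 -2.8e-03 -1.0e+00] F [1.2 0.6 0.2] T [ 0.1  -0.15  0.03] w 0.0597 t 1.2 j [ 0.73 -0.05 -0.31  0.   -1.32  0.84]
8 rows
[[[3.69,0.31,1.89],-0.03],[[3.74,0.31,1.78],-0.03],[[3.8,0.31,1.67],-0.03],[[3.85,0.31,1.55],-0.03],[[3.89,0.31,1.43],-0.03],[[3.93,0.31,1.32],-0.03],[[3.97,0.31,1.2],-0.03],[[4.0,0.31,1.08],-0.03]]
```

>>> {"name": "drive_tool", "arguments": {
  "motion": [
    [[3.7,0.3,1.9],-0.03],
    [[3.7,0.3,1.8],-0.03],
    [[3.8,0.3,1.7],-0.03],
    [[3.8,0.3,1.6],-0.03],
    [[3.9,0.3,1.4],-0.03],
    [[3.9,0.3,1.3],-0.03],
    [[4.0,0.3,1.2],-0.03],
    [[4.0,0.3,1.1],-0.03],
    [[0,0,0],0],
    [[0,0,0],0]
  ]
}}

```text
clock: 2.2
ee_pos: [0.5298, -0.1857, 0.1969]
tcp_rot: [0.558, -0.435, 0.435, -0.557]
wrist_force: [0.1, 0.4, 0.2]
width: 0.0598
```

```bash
python3 -c "
from h import *
plan([.524,-.168,.15],.244)
for c in ('top','scene'): cv2.imwrite(f'pics/{c}1.png',cv2.resize(grab_frame(c)['pixels'][100:300,280:480] if c=='top' else grab_frame(c)['pixels'][50:250,200:400],None,fx=3,fy=3,interpolation=2))
"
```

```text
now [ 0.5298 -0.1857  0.1969] head 0.2462 tilt y [-0.0019 -0.001  -1.    ] F [0.1 0.4 0.2] T [ 0.03 -0.03 -0.03] w 0.0598 t 2.2 j [-0.06  0.3   0.03  0.   -1.31  1.87]
2 rows
[[[-0.93,2.34,-0.06],0.001],[[-0.93,2.34,-0.06],0.001]]
```

View pics/scene1.png

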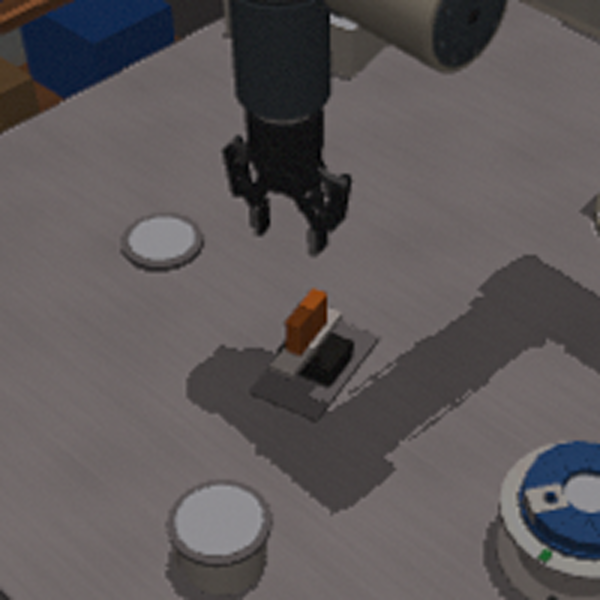

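The jaws stand over the orange grip, which is at about (306,320) in the crop. Next I centre and descend.

>>> {"name": "drive_tool", "arguments": {
  "motion": [
    [[-0.9,2.3,-0.1],0],
    [[-0.9,2.3,-0.1],0],
    [[0,0,0],0],
    [[0,0,0],0]
  ]
}}

```text
clock: 2.7
ee_pos: [0.523, -0.1643, 0.1532]
tcp_rot: [-0.559, 0.432, -0.434, 0.559]
wrist_force: [0.4, 0.2, 0.1]
width: 0.06
```

```bash
python3 -c "
from h import *
plan([.5243,-.1684,.075],.244,lim=.03)"
```

```text
now [ 0.523  -0.1643  0.1532] head 0.2527 tilt y [ 0.0033 -0.0018 -1.    ] F [0.4 0.2 0.1] T [-0.05 -0.05  0.01] w 0.06 t 2.7 j [-0.02  0.3  -0.09  0.   -1.18  1.84]
3 rows
[[[0.14,2.61,-0.0],0.003],[[0.14,2.61,-0.0],0.003],[[0.14,2.61,-0.0],0.003]]
```

>>> {"name": "drive_tool", "arguments": {
  "motion": [
    [[0.2,2.0,0],0.003],
    [[0.2,2.0,0],0.003],
    [[0.1,2.0,0],0],
    [[0,1.5,0],0],
    [[0,0,0],0],
    [[0,0,0],0]
  ]
}}

```text
clock: 3.3
ee_pos: [0.5311, -0.1694, 0.0865]
tcp_rot: [-0.556, 0.427, -0.44, 0.561]
wrist_force: [-0.0, 1.0, 0.6]
width: 0.0597
```

```bash
python3 -c "
from h import *
plan([.5243,-.1684,.075],.244,lim=.03)
a=grab_frame('top')['pixels'][205:271,345:405];b=grab_frame('scene')['pixels'][130:196,275:335]
cv2.imwrite('pics/g2.png',cv2.resize(np.hstack([a,b]),None,fx=6,fy=6,interpolation=2))
"
```

```text
now [ 0.5311 -0.1694  0.0865] head 0.2518 tilt y [ 0.0195 -0.0055 -0.9998] F [-0.   1.   0.6] T [-0.03  0.04  0.01] w 0.0597 t 3.3 j [-0.02  0.36 -0.18  0.01 -1.01  1.84]
1 rows
[[[-0.28,1.14,-0.65],0.008]]
```

View pics/g2.png

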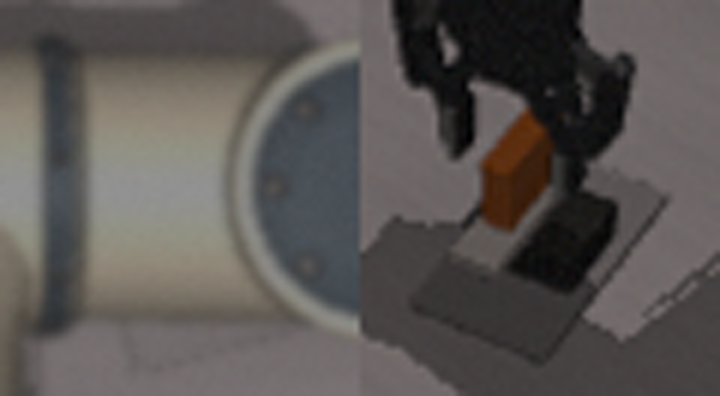

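The fingers straddle the grip, but the tool has tilted by about 0.02 rad. The fast descent left it lagging, so I'll go up and see if that undoes it.

>>> {"name": "drive_tool", "arguments": {
  "motion": [
    [[0,-2.0,-0.2],0],
    [[0,-2.0,-0.2],0],
    [[0,-1.5,-0.2],0],
    [[0,0,0],0]
  ]
}}

```text
clock: 3.8
ee_pos: [0.5255, -0.1708, 0.1477]
tcp_rot: [-0.555, 0.425, -0.442, 0.563]
wrist_force: [1.2, 0.8, 0.6]
width: 0.0598
```

```bash
python3 -c "
from h import *
plan([.5243,-.1684,.075],.244,lim=.005)
"
```

```text
now [ 0.5255 -0.1708  0.1477] head 0.2523 tilt y [ 0.0255 -0.0064 -0.9997] F [1.2 0.8 0.6] T [0.01 0.07 0.04] w 0.0598 t 3.8 j [-0.03  0.3  -0.11  0.01 -1.14  1.85]
15 rows
[[[-0.02,0.48,-0.02],0.001],[[-0.02,0.48,-0.02],0.001],[[-0.02,0.48,-0.02],0.001],[[-0.02,0.48,-0.02],0.001],[[-0.02,0.48,-0.02],0.001],[[-0.02,0.48,-0.02],0.001],[[-0.02,0.48,-0.02],0.001],[[-0.02,0.48,-0.02],0.001],[[-0.02,0.48,-0.02],0.001],[[-0.02,0.48,-0.02],0.001]]
[[[-0.02,0.48,-0.02],0.001],[[-0.02,0.48,-0.02],0.001],[[-0.02,0.48,-0.02],0.001],[[-0.02,0.48,-0.02],0.001],[[-0.02,0.48,-0.02],0.001]]
```

>>> {"name": "drive_tool", "arguments": {
  "motion": [
    [[0,0,0],0],
    [[0,0,0],0],
    [[0,0,0],0],
    [[0,0,0],0],
    [[0,0,0],0],
    [[0,0,0],0]
  ]
}}

```text
clock: 4.4
ee_pos: [0.525, -0.1704, 0.1464]
tcp_rot: [-0.555, 0.425, -0.441, 0.562]
wrist_force: [0.4, 0.4, -0.3]
width: 0.06
```

```bash
python3 -c "
from h import *
plan([.5243,-.1684,.075],.244,lim=.1)
"
```

```text
now [ 0.525  -0.1704  0.1464] head 0.2522 tilt y [ 0.0237 -0.0056 -0.9997] F [ 0.4  0.4 -0.3] T [0.01 0.1  0.01] w 0.06 t 4.4 j [-0.03  0.3  -0.11  0.01 -1.14  1.85]
1 rows
[[[-0.29,7.13,-0.17],0.008]]
```

>>> {"name": "drive_tool", "arguments": {
  "motion": [
    [[0,0,-3.5],0],
    [[0,0,-3.5],0],
    [[0,0,0],0]
  ]
}}

```text
clock: 4.7
ee_pos: [0.4552, -0.188, 0.1433]
tcp_rot: [-0.556, 0.426, -0.44, 0.562]
wrist_force: [0.9, 1.2, -0.1]
width: 0.0602
```

```bash
python3 -c "
from h import *
plan([.5243,-.1684,.15],.244,lim=.1)
"
```

```text
now [ 0.4552 -0.188   0.1433] head 0.2532 tilt y [ 0.0212 -0.0054 -0.9998] F [ 0.9  1.2 -0.1] T [ 0.04 -0.06 -0.01] w 0.0602 t 4.7 j [-0.07  0.19 -0.26  0.   -1.1   1.89]
1 rows
[[[-0.16,-0.54,7.2],0.009]]
```

>>> {"name": "drive_tool", "arguments": {
  "motion": [
    [[0,0,3.5],0],
    [[0,0,3.5],0],
    [[0,0,0],0]
  ]
}}

```text
clock: 5.0
ee_pos: [0.524, -0.1706, 0.1452]
tcp_rot: [-0.555, 0.426, -0.441, 0.562]
wrist_force: [-1.1, 0.5, -0.2]
width: 0.0602
```

```bash
python3 -c "
from h import *
plan([.5243,-.1684,.15],.244,lim=.1)
"
```

```text
now [ 0.524  -0.1706  0.1452] head 0.2512 tilt y [ 0.0222 -0.0057 -0.9997] F [-1.1  0.5 -0.2] T [ 0.02  0.2  -0.01] w 0.0602 t 5.0 j [-0.03  0.3  -0.11  0.01 -1.14  1.85]
1 rows
[[[-0.2,-0.48,0.09],0.007]]
```

>>> {"name": "drive_tool", "arguments": {
  "motion": [
    [[0,-4,0],0],
    [[0,0,0],0]
  ]
}}

```text
clock: 5.2
ee_pos: [0.5237, -0.1701, 0.185]
tcp_rot: [-0.556, 0.426, -0.44, 0.561]
wrist_force: [-0.2, -0.1, 1.4]
width: 0.0601
```

```bash
python3 -c "
from h import *
plan([.5243,-.1684,.15],.244,lim=.1)
"
```

```text
now [ 0.5237 -0.1701  0.185 ] head 0.2523 tilt y [ 0.0193 -0.006  -0.9998] F [-0.2 -0.1  1.4] T [ 0.   -0.08 -0.01] w 0.0601 t 5.2 j [-0.03  0.27 -0.04  0.01 -1.24  1.85]
1 rows
[[[-0.19,3.5,0.04],0.008]]
```

>>> {"name": "drive_tool", "arguments": {
  "motion": [
    [[0,0.8,0],0],
    [[0,0.8,0],0],
    [[0,0.8,0],0],
    [[0,0.8,0],0],
    [[0,0.8,0],0],
    [[0,0,0],0]
  ]
}}

```text
clock: 5.8
ee_pos: [0.5231, -0.1701, 0.1393]
tcp_rot: [-0.557, 0.428, -0.439, 0.561]
wrist_force: [-0.4, 0.3, 0.4]
width: 0.0601
```

```bash
python3 -c "
from h import *
plan([.5243,-.1684,.15],.244,lim=.1)
"
```

```text
now [ 0.5231 -0.1701  0.1393] head 0.2518 tilt y [ 0.0159 -0.0051 -0.9999] F [-0.4  0.3  0.4] T [-0.01  0.09 -0.02] w 0.0601 t 5.8 j [-0.03  0.3  -0.12  0.01 -1.13  1.85]
1 rows
[[[-0.12,-1.07,0.17],0.008]]
```

Single fast lifts followed by slow descents reduce the tilt, so I'll repeat that.

>>> {"name": "drive_tool", "arguments": {
  "motion": [
    [[0,-4,0],0],
    [[0,0,0],0],
    [[0,-4,0],0],
    [[0,0,0],0],
    [[0,0.8,0],0],
    [[0,0.8,0],0],
    [[0,0.8,0],0],
    [[0,0.8,0],0],
    [[0,0.8,0],0],
    [[0,0,0],0]
  ]
}}

```text
clock: 6.8
ee_pos: [0.5209, -0.1704, 0.1752]
tcp_rot: [-0.558, 0.429, -0.437, 0.559]
wrist_force: [0.2, 0.2, 0.2]
width: 0.0602
```

```bash
python3 -c "
from h import *
plan([.5243,-.1684,.15],.244,lim=.1)
"
```

```text
now [ 0.5209 -0.1704  0.1752] head 0.2519 tilt y [ 0.0106 -0.0061 -0.9999] F [0.2 0.2 0.2] T [ 0.03  0.04 -0.03] w 0.0602 t 6.8 j [-0.03  0.28 -0.06  0.01 -1.23  1.85]
1 rows
[[[-0.13,2.52,0.36],0.008]]
```

>>> {"name": "drive_tool", "arguments": {
  "motion": [
    [[0,0.8,0],0],
    [[0,0.8,0],0],
    [[0,0.8,0],0],
    [[0,0.8,0],0],
    [[0,0.8,0],0],
    [[0,0,0],0]
  ]
}}

```text
clock: 7.4
ee_pos: [0.5212, -0.1707, 0.1311]
tcp_rot: [-0.558, 0.429, -0.437, 0.559]
wrist_force: [0.2, 0.3, -0.0]
width: 0.0598
```

```bash
python3 -c "
from h import *
plan([.5243,-.1684,.075],.244,lim=.005)
"
```

```text
now [ 0.5212 -0.1707  0.1311] head 0.2519 tilt y [ 0.0097 -0.0061 -0.9999] F [ 0.2  0.3 -0. ] T [ 0.06 -0.02 -0.02] w 0.0598 t 7.4 j [-0.03  0.31 -0.13  0.01 -1.12  1.85]
12 rows
[[[-0.02,0.47,0.03],0.001],[[-0.02,0.47,0.03],0.001],[[-0.02,0.47,0.03],0.001],[[-0.02,0.47,0.03],0.001],[[-0.02,0.47,0.03],0.001],[[-0.02,0.47,0.03],0.001],[[-0.02,0.47,0.03],0.001],[[-0.02,0.47,0.03],0.001],[[-0.02,0.47,0.03],0.001],[[-0.02,0.47,0.03],0.001]]
[[[-0.02,0.47,0.03],0.001],[[-0.02,0.47,0.03],0.001]]
```

Tilt is down to 0.011, which is acceptable. I'll descend slowly.

>>> {"name": "drive_tool", "arguments": {
  "motion": [
    [[0,0.8,0.1],0.002],
    [[0,0.8,0.1],0.002],
    [[0,0.8,0.1],0.002],
    [[-0.1,0.8,0.0],0],
    [[-0.1,0.8,0.0],0],
    [[0,0.6,0],0],
    [[0,0.5,0],0],
    [[0,0,0],0]
  ]
}}

```text
clock: 8.2
ee_pos: [0.5245, -0.1681, 0.0755]
tcp_rot: [-0.557, 0.431, -0.439, 0.558]
wrist_force: [-0.0, -0.1, 0.2]
width: 0.06
```

```bash
python3 -c "
from h import *
plan([.5243,-.1684,.075],.244,lim=.005)
"
```

```text
now [ 0.5245 -0.1681  0.0755] head 0.2455 tilt y [ 0.0097 -0.0063 -0.9999] F [-0.  -0.1  0.2] T [-0.01  0.08  0.  ] w 0.06 t 8.2 j [-0.02  0.37 -0.2   0.01 -0.99  1.83]
1 rows
[[[0.02,0.05,-0.03],0.002]]
```

>>> {"name": "drive_tool", "arguments": {
  "motion": [
    [[0,0,0],0],
    [[0,0,0],0],
    [[0,0,0],0],
    [[0,0,0],0],
    [[0,0,0],0],
    [[0,0,0],0]
  ],
  "jaw": 1.0,
  "squeeze": 80
}}

```text
clock: 8.8
ee_pos: [0.5251, -0.1683, 0.0763]
tcp_rot: [-0.557, 0.43, -0.44, 0.558]
wrist_force: [0.5, -1.2, -2.0]
width: 0.0192
```

```bash
python3 -c "
from h import *
plan([.5243,-.1684,.17],.244,lim=.012)
"
```

```text
now [ 0.5251 -0.1683  0.0763] head 0.2455 tilt y [ 0.0113 -0.0066 -0.9999] F [ 0.5 -1.2 -2. ] T [-0.07 -0.04  0.02] w 0.0192 t 8.8 j [-0.02  0.37 -0.2   0.01 -0.99  1.83]
8 rows
[[[0.01,-1.17,0.0],0.0],[[0.01,-1.17,0.0],0.0],[[0.01,-1.17,0.0],0.0],[[0.01,-1.17,0.0],0.0],[[0.01,-1.17,0.0],0.0],[[0.01,-1.17,0.0],0.0],[[0.01,-1.17,0.0],0.0],[[0.01,-1.17,0.0],0.0]]
```

Gripped at width 19 mm. I'll note the grasp pose (0.525,-0.168,0.0763), heading 0.2455, for the return, then lift.

>>> {"name": "drive_tool", "arguments": {
  "motion": [
    [[0,-1,0],0],
    [[0,-1,0],0],
    [[0,-1,0],0],
    [[0,-1.2,0],0],
    [[0,-1.5,0],0],
    [[0,-1.5,0],0],
    [[0,-1.5,0],0],
    [[0,-1.5,0],0],
    [[0,-1,0],0],
    [[0,0,0],0]
  ]
}}

```text
clock: 9.8
ee_pos: [0.5223, -0.167, 0.1981]
tcp_rot: [-0.556, 0.431, -0.439, 0.558]
wrist_force: [-0.8, -0.1, -3.5]
width: 0.0195
```

```bash
python3 -c "
from h import *
plan([.5245,.215,.19],-.577,lim=.03)
"
```

```text
now [ 0.5223 -0.167   0.1981] head 0.2447 tilt y [ 0.0113 -0.005  -0.9999] F [-0.8 -0.1 -3.5] T [-0.02 -0.02  0.03] w 0.0195 t 9.8 j [-0.02  0.26 -0.01  0.   -1.28  1.84]
13 rows
[[[-2.85,0.05,0.73],0.063],[[-2.89,0.05,0.55],0.063],[[-2.92,0.05,0.36],0.063],[[-2.93,0.05,0.18],0.063],[[-2.94,0.05,-0.01],0.063],[[-2.93,0.05,-0.19],0.063],[[-2.91,0.05,-0.38],0.063],[[-2.89,0.05,-0.56],0.063],[[-2.84,0.05,-0.74],0.063],[[-2.79,0.05,-0.92],0.063]]
[[[-2.73,0.05,-1.09],0.063],[[-2.65,0.05,-1.26],0.063],[[-2.57,0.05,-1.43],0.063]]
```

>>> {"name": "drive_tool", "arguments": {
  "motion": [
    [[-2.8,0,0.7],0.063],
    [[-2.9,0,0.5],0.063],
    [[-2.9,0,0.4],0.063],
    [[-2.9,0,0.2],0.063],
    [[-2.9,0,0],0.063],
    [[-2.9,0,-0.2],0.063],
    [[-2.9,0,-0.4],0.063],
    [[-2.9,0,-0.6],0.063],
    [[-2.8,0,-0.7],0.063],
    [[-2.8,0,-0.9],0.063]
  ]
}}

```text
clock: 10.8
ee_pos: [0.5229, 0.1325, 0.191]
tcp_rot: [0.386, -0.591, 0.595, -0.385]
wrist_force: [0.1, 0.6, -4.0]
width: 0.0191
```

```bash
python3 -c "
from h import *
plan([.5245,.215,.18],-.577,lim=.03)
"
```

```text
now [0.5229 0.1325 0.191 ] head -0.4177 tilt y [ 0.0011 -0.0052 -1.    ] F [ 0.1  0.6 -4. ] T [-0.   -0.13  0.01] w 0.0191 t 10.8 j [ 0.54  0.26 -0.04  0.01 -1.27  0.61]
3 rows
[[[-2.54,0.35,-1.07],0.053],[[-2.48,0.35,-1.2],0.053],[[-2.41,0.35,-1.33],0.053]]
```

>>> {"name": "drive_tool", "arguments": {
  "motion": [
    [[-2.5,0.2,-1.1],0.053],
    [[-2.5,0.2,-1.2],0.053],
    [[-1.8,0.2,-1.0],0.04],
    [[-0.6,0,-0.3],0.01],
    [[0,0,0],0],
    [[0,0,0],0]
  ]
}}

```text
clock: 11.4
ee_pos: [0.522, 0.2205, 0.1798]
tcp_rot: [0.34, -0.62, 0.623, -0.334]
wrist_force: [-0.5, -0.4, -3.5]
width: 0.0189
```

```bash
python3 -c "
from h import *
plan([.5245,.215,.17],-.577,lim=.03)
a=grab_frame('top')['pixels'];b=grab_frame('scene')['pixels']
cv2.imwrite('pics/top3.png',a);cv2.imwrite('pics/scene3.png',b)
cv2.imwrite('pics/g3.png',cv2.resize(b[165:240,355:435],None,fx=9,fy=8,interpolation=2))
"
```

```text
now [0.522  0.2205 0.1798] head -0.5771 tilt y [-0.0062 -0.0078 -1.    ] F [-0.5 -0.4 -3.5] T [ 0.04 -0.    0.04] w 0.0189 t 11.4 j [ 0.68  0.32  0.02  0.   -1.28  0.32]
1 rows
[[[0.31,0.99,0.51],-0.0]]
```

View pics/g3.png

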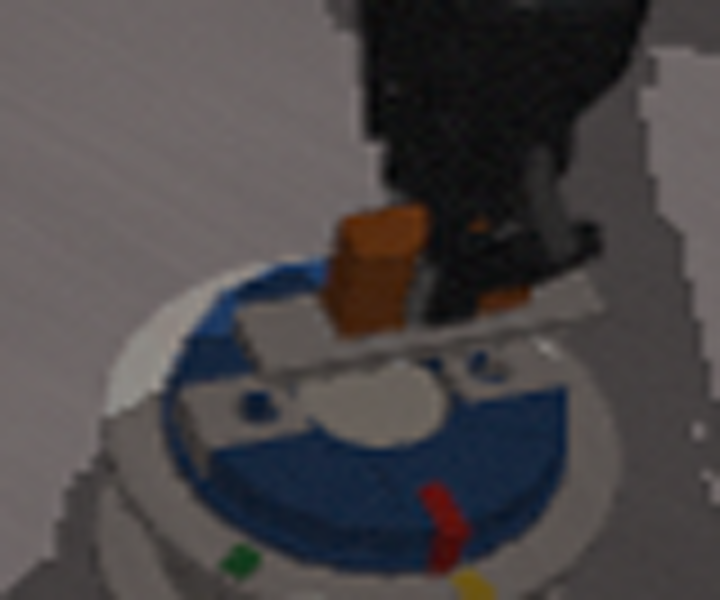

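View pics/top3.png

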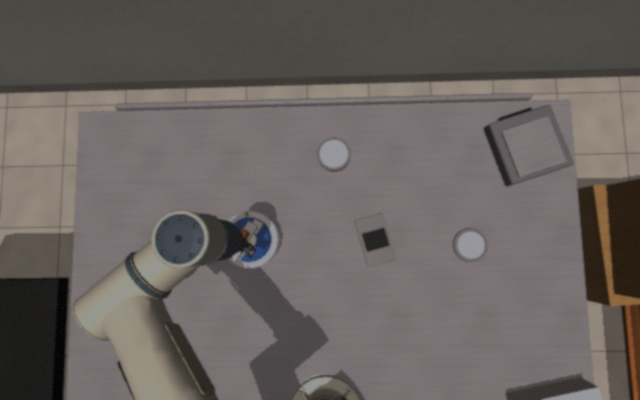

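Run:
```python
from h import *
f=lambda p:(355+(p[0]+.5)/9-.5,165+(p[1]+.5)/8-.5)
b=cv2.imread('pics/scene3.png')
cv2.imwrite('pics/g3b.png',cv2.resize(b[190:225,375:430],None,fx=14,fy=14,interpolation=2))
z=.1515
P=[(233,318),(262,373),(605,307),(590,270)]
W=np.array([back('scene',f(p),z)[:2] for p in P]); print((W*1e3).round(1),W.mean(0))
u=W[2]+W[3]-W[0]-W[1]; print(np.linalg.norm(u)/2,np.arctan2(*u[::-1]), np.linalg.norm(W[0]-W[1]))
# predicted corners/outline given pose (origin=TCP xy)
p,M,s=pose()
c,sn=np.cos(-.577),np.sin(-.577)
for x,y in [(-.057,-.015),(-.057,.015),(.057,.015),(.057,-.015)]:
    q=proj('scene',[p[0]+c*x-sn*y,p[1]+sn*x+c*y,z]); print(x,y,((q[0]-355+.5)*9-.5).round(),((q[1]-165+.5)*8-.5).round())
```

```text
[[564.9 181.6]
 [578.3 202.9]
 [480.7 263.1]
 [469.6 250.1]] [0.52339991 0.22441578]
0.11590157927418485 2.5534007198780557 0.02525454404392583
-0.057 -0.015 566.0 248.0
-0.057 0.015 604.0 311.0
0.057 0.015 259.0 371.0
0.057 -0.015 226.0 305.0
```

View pics/g3b.png

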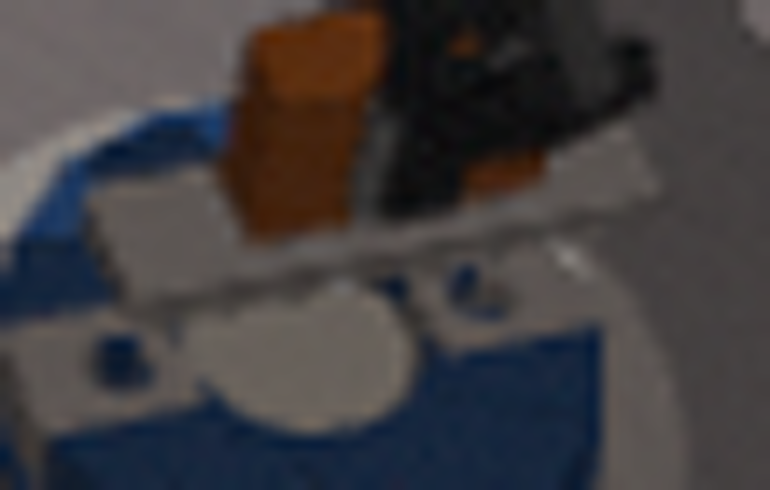

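The yoke's front corners match the TCP prediction within about 1 mm, so the spanner sits centred on the TCP. I'll move over the ring centre at (525,215.5).

>>> {"name": "drive_tool", "arguments": {
  "motion": [
    [[0.3,0.2,0.5],0],
    [[0.0,0.2,0.0],0],
    [[0,0,0],0]
  ]
}}

```text
clock: 11.8
ee_pos: [0.5251, 0.2124, 0.1763]
tcp_rot: [0.339, -0.621, 0.623, -0.333]
wrist_force: [-0.7, 0.7, -4.2]
width: 0.0192
```

```bash
python3 -c "
from h import *
plan([.525,.2155,.165],-.577,lim=.03)
b=grab_frame('scene')['pixels']
cv2.imwrite('pics/g4.png',cv2.resize(b[185:235,355:430],None,fx=10,fy=10,interpolation=2))
"
```

```text
now [0.5251 0.2124 0.1763] head -0.5799 tilt y [-0.0051 -0.0073 -1.    ] F [-0.7  0.7 -4.2] T [0.01 0.04 0.  ] w 0.0192 t 11.8 j [ 0.66  0.32  0.01  0.   -1.27  0.33]
1 rows
[[[-0.26,1.13,-0.18],-0.003]]
```

View pics/g4.png

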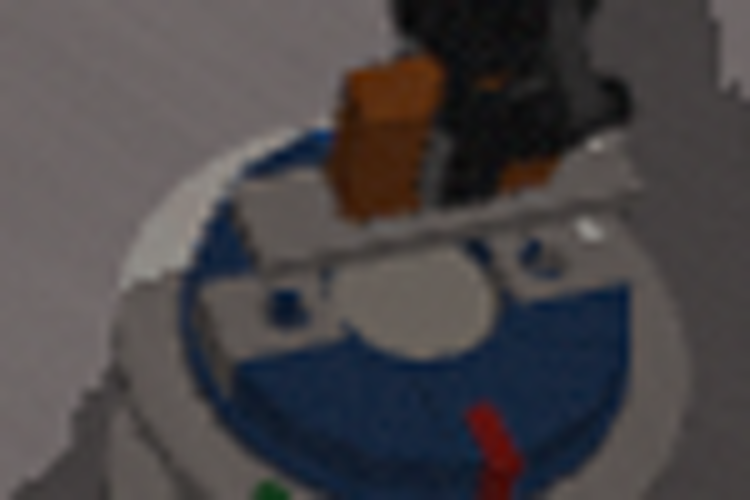

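>>> {"name": "drive_tool", "arguments": {
  "motion": [
    [[-0.3,0.4,-0.2],0],
    [[0,0.4,0],0],
    [[0,0.2,0],0],
    [[0,0,0],0]
  ]
}}

```text
clock: 12.25
ee_pos: [0.525, 0.2162, 0.1655]
tcp_rot: [0.339, -0.621, 0.623, -0.333]
wrist_force: [0.0, -0.1, -2.4]
width: 0.019
```

```bash
python3 -c "
from h import *
plan([.525,.2155,.158],-.577,lim=.03)
b=grab_frame('scene')['pixels']
cv2.imwrite('pics/g5.png',cv2.resize(b[185:235,355:430],None,fx=10,fy=10,interpolation=2))
for n,p,k in (('s',None,1),):
  c,sn=np.cos(-.577),np.sin(-.577); q=pose()[0]
  for x,y in [(-.057,.015),(.057,.015)]:
    u=proj('scene',[q[0]+c*x-sn*y,q[1]+sn*x+c*y,q[2]-.0283]); print(x,y,((u-[355,185]+.5)*10-.5).round())
"
```

```text
now [0.525  0.2162 0.1655] head -0.5799 tilt y [-0.0051 -0.0073 -1.    ] F [ 0.  -0.1 -2.4] T [-0.03 -0.05  0.06] w 0.019 t 12.25 j [ 0.67  0.33 -0.    0.   -1.24  0.32]
1 rows
[[[0.06,0.75,0.04],-0.003]]
-0.057 0.015 [643. 219.]
0.057 0.015 [263. 293.]
```

View pics/g5.png

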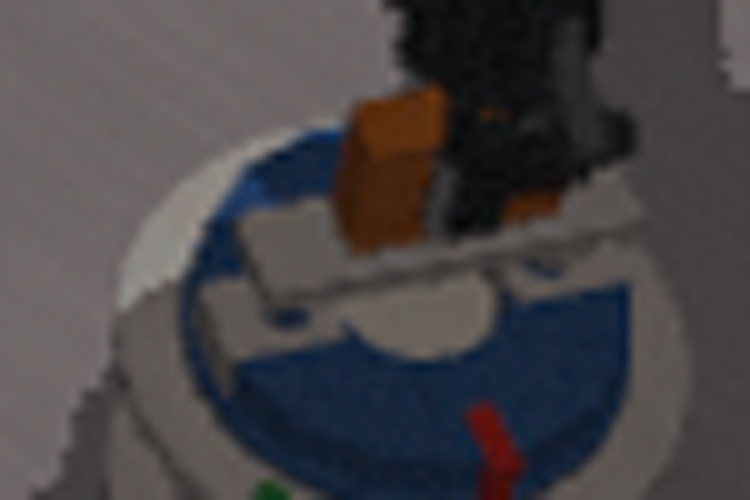

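The yoke corners at (265,293) and (642,217) match the prediction, so I descend slowly.

>>> {"name": "drive_tool", "arguments": {
  "motion": [
    [[0.05,0.4,0.05],0],
    [[0,0.4,0],0],
    [[0,0.4,0],0]
  ]
}}

```text
clock: 12.6
ee_pos: [0.5256, 0.2156, 0.1536]
tcp_rot: [0.338, -0.621, 0.624, -0.334]
wrist_force: [0.2, -0.7, -3.6]
width: 0.0196
```

```bash
python3 -c "
from h import *
plan([.525,.2155,.146],-.577,lim=.03)
"
```

```text
now [0.5256 0.2156 0.1536] head -0.5796 tilt y [-0.0034 -0.0068 -1.    ] F [ 0.2 -0.7 -3.6] T [-0.31 -0.12 -0.05] w 0.0196 t 12.6 j [ 0.67  0.34 -0.02  0.   -1.21  0.32]
1 rows
[[[0.03,0.76,-0.05],-0.003]]
```

The prongs have entered 7 mm with no force. I continue down.

>>> {"name": "drive_tool", "arguments": {
  "motion": [
    [[0,0.3,0],0],
    [[0,0.3,0],0],
    [[0,0.2,0],0],
    [[0,0,0],0],
    [[0,0,0],0]
  ]
}}

```text
clock: 13.1
ee_pos: [0.5259, 0.2153, 0.1466]
tcp_rot: [0.338, -0.62, 0.624, -0.335]
wrist_force: [0.2, 0.3, -3.3]
width: 0.0189
```

```bash
python3 -c "
from h import *
plan([.525,.2155,.146],-.577,lim=.03)
b=grab_frame('scene')['pixels']
cv2.imwrite('pics/g6.png',cv2.resize(b[185:235,355:430],None,fx=10,fy=10,interpolation=2))
"
```

```text
now [0.5259 0.2153 0.1466] head -0.579 tilt y [-0.0016 -0.007  -1.    ] F [ 0.2  0.3 -3.3] T [-0.16 -0.16 -0.03] w 0.0189 t 13.1 j [ 0.67  0.34 -0.04  0.   -1.19  0.32]
1 rows
[[[0.03,0.06,-0.08],-0.002]]
```

View pics/g6.png

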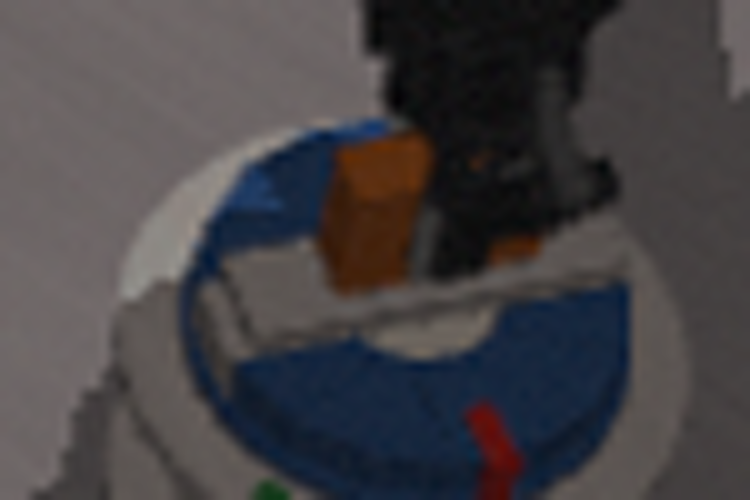

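The yoke lies on both pads, from (240,350) to (630,270), with the prongs in. I turn clockwise in steps.

>>> {"name": "drive_tool", "arguments": {
  "motion": [
    [[0,0,0],0.06],
    [[0,0,0],0.08],
    [[0,0,0],0.08],
    [[0,0,0],0.08],
    [[0,0,0],0.08],
    [[0,0,0],0]
  ]
}}

```text
clock: 13.75
ee_pos: [0.5259, 0.2151, 0.1463]
tcp_rot: [0.211, -0.673, 0.678, -0.208]
wrist_force: [-0.3, -0.7, -2.3]
width: 0.0194
```

```bash
python3 -c "
from h import *
plan([.5255,.2155,.1465],-1.577,lim=.03)
b=grab_frame('scene')['pixels']
cv2.imwrite('pics/g7.png',cv2.resize(b[185:235,355:430],None,fx=10,fy=10,interpolation=2))
"
```

```text
now [0.5259 0.2151 0.1463] head -0.9695 tilt y [-0.002  -0.0084 -1.    ] F [-0.3 -0.7 -2.3] T [-0.07  0.1  -0.05] w 0.0194 t 13.75 j [ 0.67  0.35 -0.04  0.01 -1.2  -0.07]
5 rows
[[[0.0,-0.0,-0.01],0.122],[[0.0,-0.0,-0.01],0.122],[[0.0,-0.0,-0.01],0.122],[[0.01,-0.0,-0.01],0.122],[[0.01,-0.0,-0.01],0.122]]
```

View pics/g7.png

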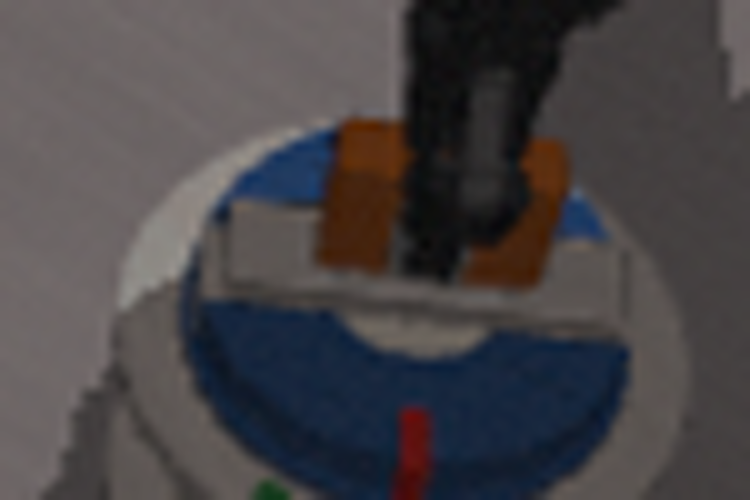

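The ring is turning: the red mark is now at (415,450), about 0.35 rad from open. I continue to the stop.

>>> {"name": "drive_tool", "arguments": {
  "motion": [
    [[0,0,0],0.08],
    [[0,0,0],0.08],
    [[0,0,0],0.08],
    [[0,0,0],0.08],
    [[0,0,0],0.08],
    [[0,0,0],0.08],
    [[0,0,0],0.08],
    [[0,0,0],0.05],
    [[0,0,0],0]
  ]
}}

```text
clock: 14.7
ee_pos: [0.5255, 0.2144, 0.1463]
tcp_rot: [0.002, -0.702, 0.712, -0.0]
wrist_force: [-0.1, -0.3, -2.1]
width: 0.0188
```

```bash
python3 -c "
from h import *
plan([.5255,.2155,.1465],-1.64,lim=.03)
b=grab_frame('scene')['pixels']
cv2.imwrite('pics/g8.png',cv2.resize(b[190:245,355:430],None,fx=10,fy=10,interpolation=2))
"
```

```text
now [0.5255 0.2144 0.1463] head -1.5679 tilt y [-0.0024 -0.013  -0.9999] F [-0.1 -0.3 -2.1] T [-0.07  0.23  1.97] w 0.0188 t 14.7 j [ 0.67  0.35 -0.04  0.01 -1.2  -0.67]
1 rows
[[[0.0,-0.02,-0.11],0.072]]
```

View pics/g8.png

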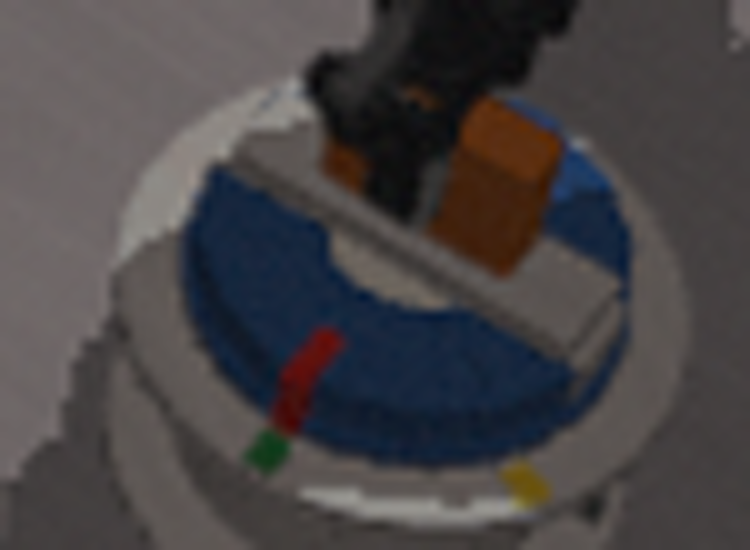

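Red meets green at (270,445) and the torque has risen to 2 N m, so the ring is at its stop. I give it one small press, hold, then relax back.

>>> {"name": "drive_tool", "arguments": {
  "motion": [
    [[0,0,0],0.04],
    [[0,0,0],0.02],
    [[0,0,0],0]
  ]
}}

```text
clock: 15.05
ee_pos: [0.5253, 0.2145, 0.1464]
tcp_rot: [-0.013, -0.701, 0.713, 0.014]
wrist_force: [-0.7, -1.7, -2.3]
width: 0.0193
```

```bash
python3 -c "
from h import *
plan([.5255,.2155,.1465],-1.56,lim=.03)
"
```

```text
now [0.5253 0.2145 0.1464] head -1.6096 tilt y [-0.0017 -0.0163 -0.9999] F [-0.7 -1.7 -2.3] T [-0.39  0.21  3.78] w 0.0193 t 15.05 j [ 0.67  0.35 -0.04  0.01 -1.2  -0.71]
1 rows
[[[-0.01,-0.01,-0.1],-0.05]]
```

>>> {"name": "drive_tool", "arguments": {
  "motion": [
    [[0,0,0],-0.05],
    [[0,0,0],-0.04],
    [[0,0,0],-0.02],
    [[0,0,0],0]
  ]
}}

```text
clock: 15.45
ee_pos: [0.5256, 0.2144, 0.1464]
tcp_rot: [0.025, -0.702, 0.712, -0.023]
wrist_force: [-0.7, -0.8, -0.8]
width: 0.019
```

```bash
python3 -c "
from h import *
plan([.5255,.2155,.1465],-1.49,lim=.03)
"
```

```text
now [0.5256 0.2144 0.1464] head -1.502 tilt y [-0.002  -0.0139 -0.9999] F [-0.7 -0.8 -0.8] T [-0.21  0.23  0.14] w 0.019 t 15.45 j [ 0.67  0.35 -0.04  0.01 -1.2  -0.6 ]
1 rows
[[[0.0,-0.01,-0.11],-0.012]]
```

Torque is relieved. I lift slowly and check.

>>> {"name": "drive_tool", "arguments": {
  "motion": [
    [[0,-0.5,0],0],
    [[0,-0.6,0],0],
    [[0,-0.6,0],0],
    [[0,-0.8,0],0],
    [[0,-1.2,0],0],
    [[0,-1.2,0],0],
    [[0,0,0],0]
  ]
}}

```text
clock: 16.15
ee_pos: [0.5258, 0.2158, 0.1991]
tcp_rot: [0.023, -0.703, 0.71, -0.021]
wrist_force: [0.1, 0.1, -3.5]
width: 0.0193
```

```bash
python3 -c "
from h import *
plan([.5251,-.1683,.20],.2455,lim=.035,tl=.12)
b=grab_frame('scene')['pixels']
cv2.imwrite('pics/g9.png',cv2.resize(b[175:245,355:435],None,fx=8,fy=8,interpolation=2))
"
```

```text
now [0.5258 0.2158 0.1991] head -1.5094 tilt y [-0.0024 -0.0105 -0.9999] F [ 0.1  0.1 -3.5] T [ 0.04 -0.1   0.03] w 0.0193 t 16.15 j [ 0.67  0.32  0.06  0.01 -1.32 -0.61]
15 rows
[[[0.16,0.02,2.56],-0.117],[[0.46,0.02,2.52],-0.117],[[0.75,0.02,2.45],-0.117],[[1.03,0.02,2.34],-0.117],[[1.3,0.02,2.21],-0.117],[[1.55,0.02,2.04],-0.117],[[1.77,0.02,1.85],-0.117],[[1.98,0.02,1.63],-0.117],[[2.15,0.02,1.39],-0.117],[[2.3,0.02,1.12],-0.117]]
[[[2.42,0.02,0.85],-0.117],[[2.5,0.02,0.56],-0.117],[[2.55,0.02,0.27],-0.117],[[2.56,0.02,-0.03],-0.117],[[2.54,0.02,-0.33],-0.117]]
```

View pics/g9.png

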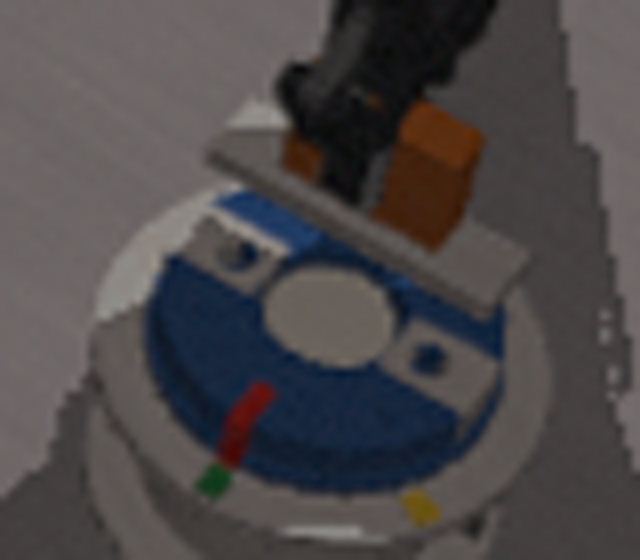

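The spanner is clear and red is at green: red (240,430), green (212,480). I'll measure the ring angle from its holes at (238,252) and (432,358), and find the black block in top3.

Run:
```python
from h import *
f=lambda p:(355+(p[0]+.5)/8-.5,175+(p[1]+.5)/8-.5)
W=[back('scene',f(p),.106)[:2] for p in [(238,252),(432,358)]]
d=W[1]-W[0];print((W[0]+W[1])/2,np.linalg.norm(d),np.arctan2(*d[::-1]))
z=.1991-.0283
P=[(207,158),(490,315),(528,255)]
Y=np.array([back('scene',f(p),z)[:2] for p in P]); d=Y[1]-Y[0]; print(Y,np.linalg.norm(d),np.arctan2(*d[::-1]))
a=cv2.imread('pics/top3.png'); m=(a.max(2)<48).astype(np.uint8)[220:262,350:402]
n,l,st,ce=cv2.connectedComponentsWithStats(m); i=1+np.argmax(st[1:,4])
ys,xs=np.nonzero(l==i); r=cv2.minAreaRect(np.c_[xs+350,ys+220].astype(np.float32)); print(st[i],r)
B=np.array([back('top',q,.036)[:2] for q in cv2.boxPoints(r)]);print(back('top',r[0],.036),[np.linalg.norm(B[1]-B[0]),np.linalg.norm(B[2]-B[1])],[np.arctan2(*(B[k+1]-B[k])[::-1]) for k in (0,1)])
cv2.imwrite('pics/r.png',cv2.resize(a[205:275,345:405],None,fx=8,fy=8,interpolation=2))
```

```text
[0.52421158 0.21544196] 0.08031499697320874 1.6780994242692848
[[0.55037508 0.16740802]
 [0.54042217 0.27878311]
 [0.50972104 0.27354159]] 0.1118189232800712 1.659923436130139
[ 14   9  24  21 343] ((375.0500183105469, 239.1500244140625), (16.76007080078125, 20.87103271484375), 71.56504821777344)
[ 0.51845913 -0.1596203   0.036     ] [np.float64(0.06355430995776745), np.float64(0.05047553401707063)] [np.float64(-1.2671205472618228), np.float64(-2.851890231088092)]
```

View pics/r.png

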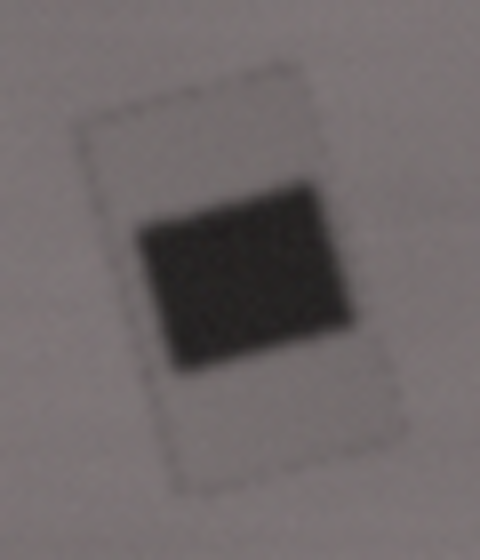

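>>> {"name": "drive_tool", "arguments": {
  "motion": [
    [[0.2,0,2.6],-0.117],
    [[0.5,0,2.5],-0.117],
    [[0.7,0,2.5],-0.117],
    [[1.0,0,2.3],-0.117],
    [[1.3,0,2.2],-0.117],
    [[1.5,0,2.0],-0.117],
    [[1.8,0,1.9],-0.117],
    [[2.0,0,1.6],-0.117],
    [[2.1,0,1.4],-0.117],
    [[2.3,0,1.1],-0.117]
  ]
}}

```text
clock: 17.2
ee_pos: [0.5256, -0.0453, 0.1944]
tcp_rot: [-0.428, 0.567, -0.567, 0.417]
wrist_force: [0.0, -1.0, -3.7]
width: 0.019
```

```bash
python3 -c "
from h import *
plan([.5251,-.1683,.17],.2455,lim=.035,tl=.12)
"
```

```text
now [ 0.5256 -0.0453  0.1944] head -0.29 tilt y [-0.0136 -0.0087 -0.9999] F [ 0.  -1.  -3.7] T [ 0.02 -0.18 -0.  ] w 0.019 t 17.2 j [ 0.21  0.24 -0.05  0.01 -1.29  1.06]
5 rows
[[[2.35,0.51,0.7],-0.107],[[2.41,0.51,0.44],-0.107],[[2.45,0.51,0.18],-0.107],[[2.45,0.51,-0.08],-0.107],[[2.43,0.51,-0.34],-0.107]]
```

The hole angle suggests the ring may have come back to about 0.89 rad. I need a clear look before going on.

```bash
python3 -c "
from h import *
a=grab_frame('top')['pixels'];b=grab_frame('scene')['pixels']
cv2.imwrite('pics/top10.png',a);cv2.imwrite('pics/scene10.png',b)
cv2.imwrite('pics/tA.png',cv2.resize(a[205:271,215:285],None,fx=9,fy=9,interpolation=2))
cv2.imwrite('pics/tB.png',cv2.resize(b[190:244,358:430],None,fx=11,fy=11,interpolation=2))
"
```

```text
(no output)
```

View pics/tA.png

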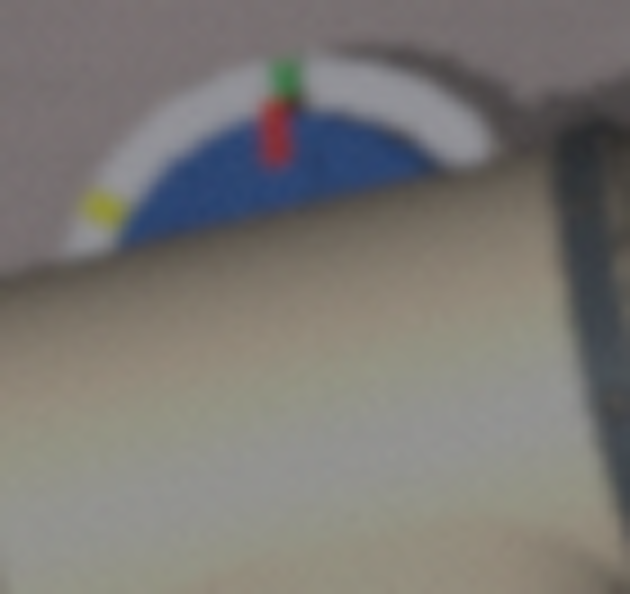

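View pics/tB.png

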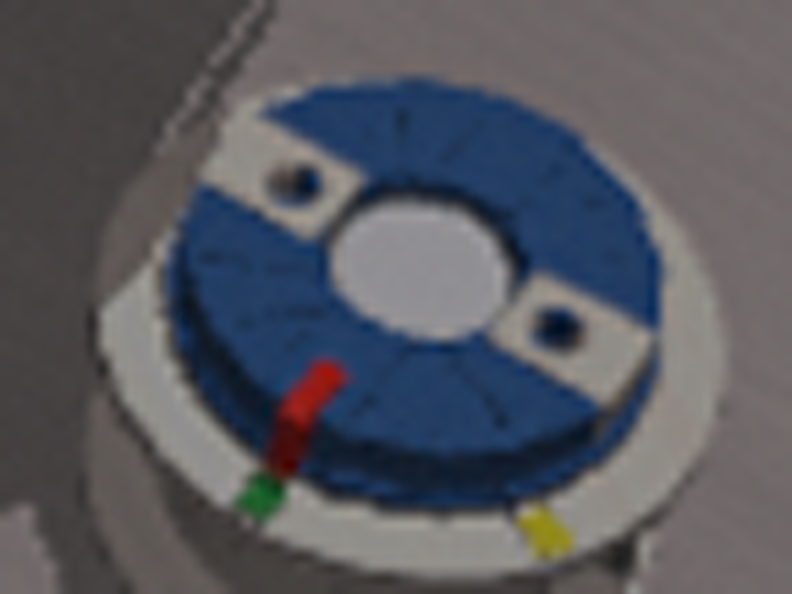

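Run:
```python
from h import *
D=lambda p:cr(p,358,190,11);T=lambda p:cr(p,215,205,9)
c0=np.array([.5250,.2154])
def ang(n,c,p,z):
    w=back(c,p,z)[:2]-c0; print(n,c,w.round(4),np.linalg.norm(w).round(4),np.arctan2(w[1],w[0]).round(3))
print('start');ang('red','scene',D((512,425)),.105);ang('holeR','scene',D((565,228)),.106);ang('holeL','scene',D((281,284)),.106);ang('yel','scene',D((545,532)),.08);ang('grn','scene',D((262,497)),.08)
ang('red','top',T((147,217)),.105);ang('yel','top',T((98,207)),.08);ang('grn','top',T((287,82)),.08)
print('now');ang('red','scene',D((312,393)),.105);ang('h1','scene',D((292,183)),.106);ang('h2','scene',D((560,328)),.106);ang('red','top',T((277,135)),.105);ang('grn','top',T((286,78)),.08);ang('yel','top',T((103,208)),.08)
```

```text
start
red scene [0.0288 0.0485] 0.0564 1.035
holeR scene [-0.0332  0.0217] 0.0397 2.562
holeL scene [ 0.0337 -0.0216] 0.04 -0.572
yel scene [0.033 0.067] 0.0747 1.113
grn scene [0.0744 0.0073] 0.0748 0.098
red top [0.0305 0.048 ] 0.0569 1.005
yel top [0.0349 0.0708] 0.079 1.112
grn top [0.075  0.0083] 0.0755 0.11
now
red scene [0.0558 0.0052] 0.0561 0.092
h1 scene [ 0.0043 -0.0401] 0.0403 -1.463
h2 scene [-0.0047  0.0398] 0.0401 1.689
red top [0.0562 0.006 ] 0.0565 0.107
grn top [0.0764 0.0086] 0.0769 0.113
yel top [0.0346 0.0691] 0.0773 1.107
```

This agrees across both cameras. The ring started at about 0.1 rad, so it has turned 0.89 to about 1.0. Red is now at 0.09–0.11 rad and green at 0.10–0.11, so it is locked. I return to the rest, aiming slightly nearer the block's centre.

>>> {"name": "drive_tool", "arguments": {
  "motion": [
    [[2.3,0.3,0.7],-0.107],
    [[2.4,0.3,0.4],-0.107],
    [[2.4,0.3,0.2],-0.107],
    [[2.4,0.3,-0.1],-0.107],
    [[2.0,0.3,-0.3],-0.1],
    [[0,0,0],0],
    [[0,0,0],0]
  ]
}}

```text
clock: 18.0
ee_pos: [0.5228, -0.1649, 0.1761]
tcp_rot: [0.563, -0.439, 0.431, -0.552]
wrist_force: [0.6, 0.8, -3.6]
width: 0.0195
```

```bash
python3 -c "
from h import *
plan([.5215,-.166,.14],.243,lim=.02,tl=.12)
"
```

```text
now [ 0.5228 -0.1649  0.1761] head 0.2446 tilt y [-0.0188 -0.0055 -0.9998] F [ 0.6  0.8 -3.6] T [ 0.06 -0.1  -0.02] w 0.0195 t 18.0 j [-0.02  0.3  -0.03  0.01 -1.26  1.83]
2 rows
[[[0.03,1.81,-0.04],0.001],[[0.03,1.81,-0.04],0.001]]
```

>>> {"name": "drive_tool", "arguments": {
  "motion": [
    [[0.1,2,0],0],
    [[0,2,-0.1],0],
    [[0,0,0],0],
    [[0,0,0],0]
  ]
}}

```text
clock: 18.4
ee_pos: [0.5223, -0.1632, 0.136]
tcp_rot: [0.561, -0.44, 0.433, -0.551]
wrist_force: [0.9, 0.4, -3.1]
width: 0.0191
```

```bash
python3 -c "
from h import *
plan([.5215,-.166,.077],.243,lim=.02,tl=.12)
b=grab_frame('scene')['pixels'];cv2.imwrite('pics/scene11.png',b)
cv2.imwrite('pics/g11.png',cv2.resize(b[125:195,270:340],None,fx=8,fy=8,interpolation=2))
c,sn=np.cos(.2446),np.sin(.2446); q=pose()[0]
for x,y in [(-.057,.015),(.057,.015)]:
    u=proj('scene',[q[0]+c*x-sn*y,q[1]+sn*x+c*y,q[2]-.0283]); print(x,y,((u-[270,125]+.5)*8-.5).round())
"
```

```text
now [ 0.5223 -0.1632  0.136 ] head 0.2406 tilt y [-0.0168 -0.005  -0.9998] F [ 0.9  0.4 -3.1] T [-0.05 -0.2   0.01] w 0.0191 t 18.4 j [-0.01  0.32 -0.1   0.01 -1.17  1.82]
3 rows
[[[0.08,1.97,-0.01],-0.001],[[0.08,1.97,-0.01],-0.001],[[0.08,1.97,-0.01],-0.001]]
-0.057 0.015 [368. 133.]
0.057 0.015 [229. 299.]
```

View pics/g11.png

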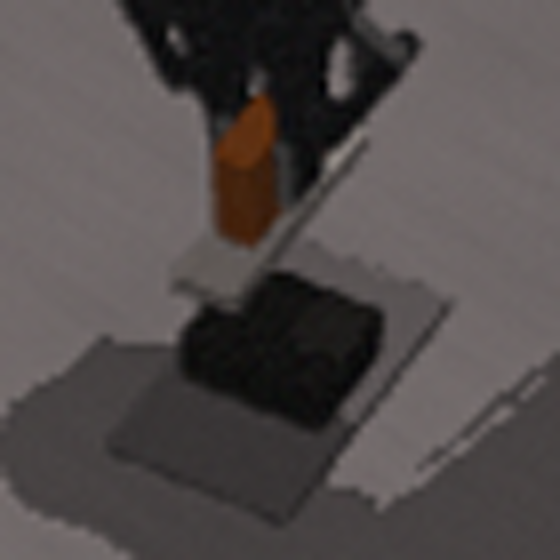

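The yoke hangs over the black block, aligned with the base edge. Its corners at (238,300) and (368,140) are close to the prediction.

>>> {"name": "drive_tool", "arguments": {
  "motion": [
    [[0.1,1.6,0],0],
    [[0.1,1.6,0],0],
    [[0,1.0,0],0],
    [[0,0.7,0],0],
    [[0,0,0],0]
  ]
}}

```text
clock: 18.95
ee_pos: [0.5259, -0.1643, 0.0908]
tcp_rot: [0.56, -0.437, 0.435, -0.553]
wrist_force: [-1.0, -0.1, -3.3]
width: 0.0192
```

```bash
python3 -c "
from h import *
plan([.5215,-.166,.077],.243,lim=.02,tl=.12)
b=grab_frame('scene')['pixels']
cv2.imwrite('pics/g12.png',cv2.resize(b[130:195,270:340],None,fx=9,fy=9,interpolation=2))
"
```

```text
now [ 0.5259 -0.1643  0.0908] head 0.2412 tilt y [-0.0074 -0.0061 -1.    ] F [-1.  -0.1 -3.3] T [ 0.1   0.02 -0.05] w 0.0192 t 18.95 j [-0.01  0.36 -0.17  0.01 -1.05  1.82]
1 rows
[[[0.05,1.39,-0.46],-0.002]]
```

View pics/g12.png

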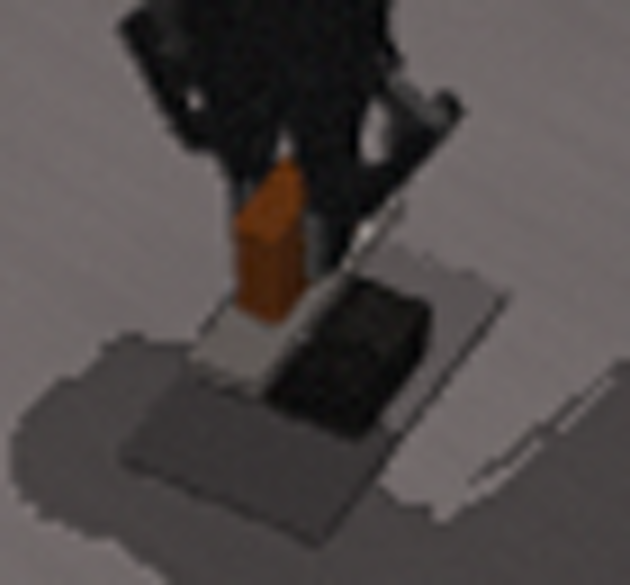

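>>> {"name": "drive_tool", "arguments": {
  "motion": [
    [[0.05,-0.2,-0.5],0],
    [[0,0.3,0],0],
    [[0,0,0],0]
  ]
}}

```text
clock: 19.3
ee_pos: [0.5223, -0.1665, 0.0924]
tcp_rot: [0.559, -0.435, 0.437, -0.554]
wrist_force: [-0.9, -0.3, -3.2]
width: 0.019
```

```bash
python3 -c "
from h import *
plan([.5215,-.166,.077],.243,lim=.02,tl=.12)
"
```

```text
now [ 0.5223 -0.1665  0.0924] head 0.2416 tilt y [-0.0032 -0.007  -1.    ] F [-0.9 -0.3 -3.2] T [0.02 0.01 0.06] w 0.019 t 19.3 j [-0.02  0.35 -0.18  0.01 -1.04  1.83]
1 rows
[[[-0.08,1.54,-0.06],-0.001]]
```

>>> {"name": "drive_tool", "arguments": {
  "motion": [
    [[0,0.4,-0.05],0],
    [[0,0.4,0],0],
    [[0,0.4,0],0],
    [[0,0.2,0],0],
    [[0,0.1,0],0],
    [[0,0,0],0]
  ]
}}

```text
clock: 19.9
ee_pos: [0.522, -0.1669, 0.0765]
tcp_rot: [0.559, -0.435, 0.437, -0.554]
wrist_force: [-0.7, 0.6, -1.7]
width: 0.0189
```

```bash
python3 -c "
from h import *
plan([.5215,-.166,.077],.243,lim=.02,tl=.12)
b=grab_frame('scene')['pixels']
cv2.imwrite('pics/g13.png',cv2.resize(b[130:195,270:340],None,fx=9,fy=9,interpolation=2))
"
```

```text
now [ 0.522  -0.1669  0.0765] head 0.2416 tilt y [-0.0024 -0.0074 -1.    ] F [-0.7  0.6 -1.7] T [0.12 0.15 0.07] w 0.0189 t 19.9 j [-0.02  0.37 -0.2   0.01 -1.01  1.83]
1 rows
[[[-0.1,-0.05,-0.03],-0.001]]
```

View pics/g13.png

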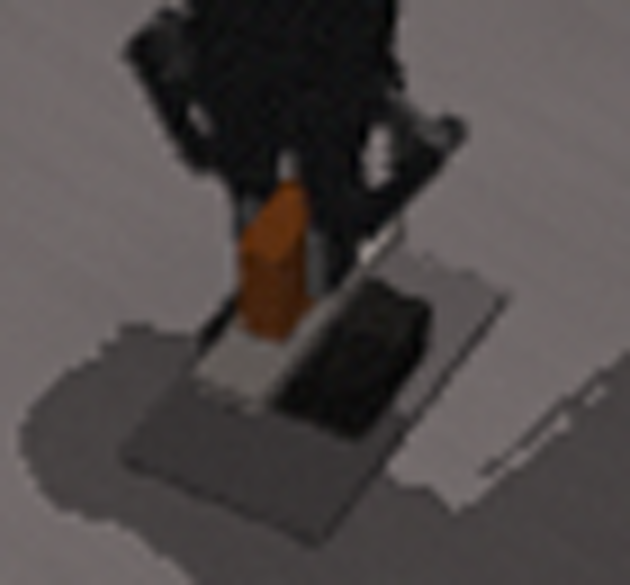

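The yoke lies on the block, at the same height as when grasped and partly unloaded. I release and retreat upward.

>>> {"name": "drive_tool", "arguments": {
  "motion": [
    [[0,0,0],0],
    [[0,0,0],0],
    [[0,0,0],0],
    [[0,0,0],0],
    [[0,0,0],0]
  ],
  "jaw": 5.5
}}

```text
clock: 20.45
ee_pos: [0.5243, -0.1674, 0.079]
tcp_rot: [0.559, -0.433, 0.439, -0.555]
wrist_force: [0.4, 0.1, -1.1]
width: 0.0552
```

>>> {"name": "drive_tool", "arguments": {
  "motion": [
    [[0,-0.8,0],0],
    [[0,-1,0],0],
    [[0,-1.5,0],0],
    [[0,-2,0],0],
    [[0,-3,0],0],
    [[0,-3,0],0],
    [[0,-2,-4],0],
    [[0,-1,-4],0],
    [[0,0,-4],0],
    [[0,0,0],0]
  ]
}}

```text
clock: 21.45
ee_pos: [0.4045, -0.1962, 0.2359]
tcp_rot: [0.558, -0.43, 0.441, -0.556]
wrist_force: [1.1, 0.3, -0.1]
width: 0.0545
```

```bash
python3 -c "
from h import *
plan([.5215,-.166,.077],.243,lim=.2,tl=1)
b=grab_frame('scene')['pixels'];a=grab_frame('top')['pixels']; cv2.imwrite('pics/top14.png',a)
cv2.imwrite('pics/g14.png',cv2.resize(b[120:250,260:440],None,fx=4,fy=4,interpolation=2))
cv2.imwrite('pics/g15.png',cv2.resize(b[140:194,275:335],None,fx=11,fy=11,interpolation=2))
"
```

```text
now [ 0.4045 -0.1962  0.2359] head 0.2443 tilt y [ 0.0101 -0.0122 -0.9999] F [ 1.1  0.3 -0.1] T [ 0.07 -0.07 -0.02] w 0.0545 t 21.45 j [-0.09  0.05 -0.18  0.01 -1.33  1.9 ]
1 rows
[[[-0.33,15.97,11.97],0.001]]
```

View pics/g14.png

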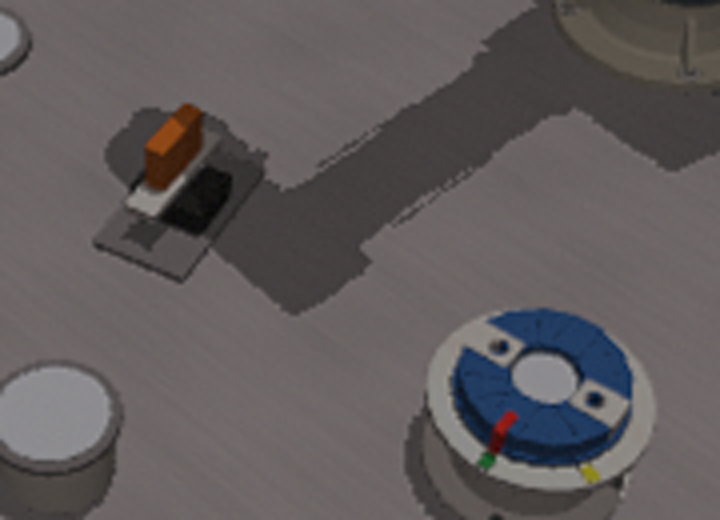

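View pics/g15.png

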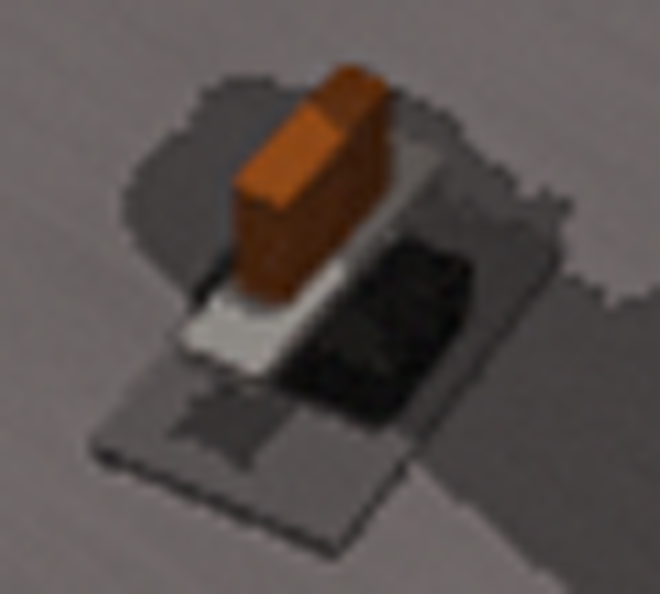

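View pics/top14.png

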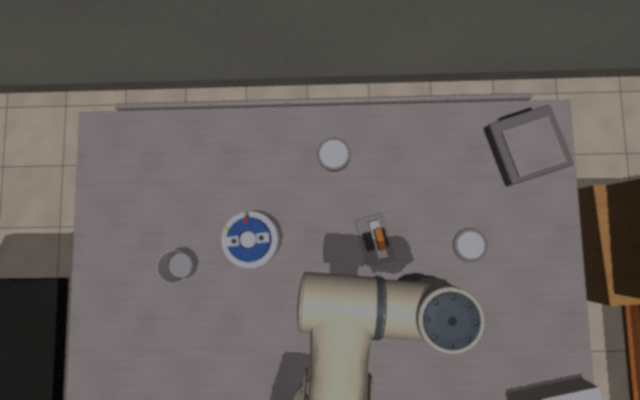

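The crops show the spanner flat astride the block at (290,230), red on green at the ring, and the tubs and lid at their starting pixels (334,154), (178,265) and (470,245). I hand in.

```bash
python3 -c "
from bench import *
print(finish_job())"
```

```text
the job is handed in; nothing more can be done
None
```

I locked the pot lid with the pin spanner, put the spanner back on its rest and handed the job in after about 21.5 s of the 51 s allowed. `finish_job` gives no verdict, so the results below are from my own checks.

- **Ring:** Both prongs went fully in, with the yoke lying on the pads and no force felt. I turned clockwise until the torque rose to about 2 N m, then pressed briefly to 3.8 N m. Afterwards both cameras put the red mark at 0.09–0.11 rad and the green mark at 0.10–0.11 rad, so the joint is at about 1.0.
- **Disagreement that I checked:** The holes had turned only about 0.89 rad, which looked too little. The starting pictures show the ring began about 0.1 rad past the yellow mark, so this agrees with it being at the stop.
- **Spanner:** It lies flat astride the black block and in line with it. It sits within a few mm of where I found it, about 3 mm nearer the block's middle.
- **Other objects:** The tubs and the tub lid show at the same pixels in the overhead picture as at the start. The robot is clear of everything.
- **Tool tilt:** The tool tilted by up to 0.025 rad early on, after fast vertical moves. I brought that down to about 0.012 rad before gripping, and it caused no trouble later.

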